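Take a test touch at the fingerprint station

ROBOT

A 7-joint arm with a two-finger parallel gripper is mounted at the origin on the work surface. World frame = base frame: x ahead of the robot, y to its left, z up, the work surface at z = 0. Lengths are in m, angles in rad, forces in N, time in s.
With the tool pointing down it reaches from about 0.425 to 0.925 m from the base axis. Payload 6.8 kg.
Tool frame: the origin (TCP) lies at the very end of the fingers, on their centre line; the grasp point (between the pads) lies 19 mm behind it; z points along the fingers, x is the direction in which the jaws open and shut, and the axes are right-handed (so a half turn about z gives the same grasp; the last joint's range is limited). The gripper opens to 85 mm and grips with 20 to 120 N. Pads are 22 mm wide; open, the fingers measure 114 mm over their backs; the gripper's body (76 mm by 85 mm) begins 54 mm behind the grasp point. The pads swing forward as they close: fully open they stand 13 mm farther back than shut.
Start: joints at [-1.332, 0.477, 0.022, 1.555, -0.011, 1.109, -0.083], TCP at [0.229, 0.635, 0.231] pointing down, gripper open.
Joint ranges: [-2.96, 2.96], [-0.34, 2.1], [-1.41, 1.46], [0.24, 2.44], [-1.37, 4.51], [0.17, 1.92], [-2.96, 2.96]. Speed limits (rad/s): [2.39, 2.39, 3.14, 3.14, 3.14, 3.14, 3.14].

INTERFACE

Orientations are given as a unit quaternion [w, x, y, z].
In Python, from station import get_obs, read_camera, calibration, hand_in, recognise, outline_of, place_of gives the robot as it stands.
- The arm moves only by the tool move_arm, never from a script. Its argument "steps" is a list of rows, each an object with "fingers": the finger opening in mm, from 0 to 85.4; "translation": the shift along the world's x, y, z in mm, a list of three; "turn": the turn about the world's z in rad. In form: [{"fingers": fingers, "translation": [dx, dy, dz], "turn": turn}, ...]. A call has 1 to 10 rows; each row shifts and turns the commanded pose from where the row before left it; what a row does not reach is not made up. A row lasts 1/8 s, in which the tool goes at most 62.5 mm and 10.7 degrees, less where a joint would pass 70% of its speed; a pose out of reach is approached as far as the arm can. A call with a gripper value outside its range is refused whole. The fingers move at their own pace and stop on an object; "newtons" is the grip in N (left out, the last holds). Time passes only in rows, so rows that do not move let the fingers close. It gives the time, the measured TCP pose, the force and the opening at its end, in the units of the state.
- get_obs(): the state, without advancing time (a new reading comes with each control period).
- read_camera(name): name is "scene" or "side" or "wrist"; returns the picture (480x640x3 uint8, blue, green, red); there is no depth.
- calibration(name): a dict with "camera_matrix" (3x3 intrinsics, pixels), "rvec" (rotation vector, rad) and "tvec" (3), from world to camera coordinates, as OpenCV has them. Camera axes: x right, y down, z forward; pixel columns grow to the right and rows downward; lengths in m; the calibration is good to about 2 mm. A picture is of the moment at which its call begins: read the wrist's pose just before it. calibration takes no time and is no camera call; for the wrist camera it gives the pose at the moment of the call.
- hand_in(): hands the job in, once; it reports no verdict.
Trained networks look in the newest picture that a camera, given by its name, has taken for a name from the list of things; names that differ only in an ending like _2 or _b are one class to them, and where a whole thing is asked for, a point or a joint stands for the part that bears it (a point fixed in the world has none). Each returns a list of dicts, best first, with "conf" (0 to 1); they miss things now and then, are a little off and sometimes report something else, mostly with a low value. They report only what shows in the picture. A call takes as long as a camera call.
- recognise(camera, name): "xy" ([column, row] in pixels, amid what is visible of it).
- outline_of(camera, name): "mask" (480x640 bool, what is visible of it) and "xy" ([column, row] in pixels, amid what is visible of it).
- place_of(camera, name): "xy" ([column, row] in pixels: a listed point, or the origin of a listed thing).
The state is a dict: "t": time; "q": joint angles; "joint_vel": joint speeds; "joint_torque": joint torques, N m; "eef_pos": TCP position; "tool_rot": TCP orientation; "contact_force": force on the tool from outside, world axes, zero at the start; "torque": the same for the moment, N m; "gripper_width": opening from 0.0 (shut) to 1.0 (fully open).
Only numpy, scipy, OpenCV 4.12 (cv2) and the standard library are available. Lean on these libraries where they do the work, as an engineer would, in place of code of your own. Each camera call takes 0.05 s, during which the arm holds its last target.

TASK

Take a test touch at the fingerprint station, using light fingertip touches only and picking nothing up: first press the green key down so that it stays down, then rest a fingertip lightly on the reader's glass for about a second, then press the blue key down so that it stays down. Leave the red key up, never press hard, and do not shift the reader, the jar, the magnifier or the sample box.

Things in the scene. Friction and masses are not known exactly. Their poses are not given: they have to be found in the camera images.
- green_key_top (a point): centre of the top face of the green key (34 mm across). When up it stands 15 mm above the console's top; the key moves straight down. The three keys stand 70 mm apart in a row, in an order that changes.
- blue_key_top (a point): centre of the top face of the blue key (34 mm across). When up it stands 15 mm above the console's top; the key moves straight down. The three keys stand 70 mm apart in a row, in an order that changes.
- red_key_top (a point): centre of the top face of the red key (34 mm across). When up it stands 15 mm above the console's top; the key moves straight down. The three keys stand 70 mm apart in a row, in an order that changes. Not to be pressed.
- green_key (a joint): travel in m of the green key: 0 = up (as at the start), 0.010 = fully down. It has no return spring: about 3 N moves it down and it stays where it is left.
- blue_key (a joint): travel in m of the blue key: 0 = up (as at the start), 0.010 = fully down. It has no return spring: about 3 N moves it down and it stays where it is left.
- red_key (a joint): travel in m of the red key: 0 = up (as at the start), 0.010 = fully down. It has no return spring: about 3 N moves it down and it stays where it is left.
- console: fixed grey-and-black console under the keys, 90 mm (x) by 220 mm (y) by 30 mm high; origin at the centre of its underside, z up. The row of keys runs along its y axis, at x = 0.
- reader: loose black fingerprint reader on rubber feet, 90 mm (x) by 66 mm (y), 0.7 kg, its case 41 mm high; origin at the centre of its underside, z up. Not to be lifted or shifted.
- glass_top (a point): centre of the top face of the reader's amber-brown glass, 50 mm (along the reader's x) by 36 mm (y), with a small dark whorl in its middle; its top is 51 mm above the table and 10 mm above the case when untouched.
- platen (a joint): how far the glass is pressed down, in m: 0 untouched, 0.006 fully down. A spring lifts it again: it starts to sink at about 0.5 N and is fully down at about 5 N. A sink of 2 to 5 mm is a good light touch.
- jar_mid (a point): centre, half-way up, of a loose clear jar with a white lid, 66 mm across, 85 mm high, standing beside the reader. Bystander.
- magnifier_mid (a point): point in the middle of a loose magnifier lying flat beside the console: lens 66 mm across, handle 70 mm long, 135 mm overall along its y, 10 mm thick. Bystander.
- sample_box_mid (a point): centre of a loose white box with an orange lid, 44 by 64 by 26 mm high, beside the console. Bystander.

How it is judged:
On the way, in this order (a step that is already met when the one before it is completed fails the run):
1. the green key is pressed down (value of joint green_key above 0.005 m and value of joint blue_key below 0.003 m), for 0.1 s.
2. a fingertip rests lightly on the reader's glass, pressing it at least 1 mm down for 0.4 s (value of joint platen above 0.001 m and contact force between the fingers and platen above 0.3 N), for 0.4 s.
3. the blue key is pressed down (value of joint blue_key above 0.005 m), for 0.1 s.
At the end, for the whole second after the job is handed in: The green and blue keys are each more than 5 mm down, the red key less than 3 mm, the glass is released, the reader stands flat within 10 mm of its starting place, and the jar, magnifier and sample box are within 12 mm of theirs (value of joint each of green_key, blue_key above 0.005 m and value of joint red_key below 0.003 m and value of joint platen below 0.0007 m and distance of reader from where it was at the start of the episode below 0.01 m and angle between reader's own z axis and vertical below 0.05 rad and linear speed of reader below 0.01 m/s and distance of each of jar_mid, magnifier_mid, sample_box_mid from where it was at the start of the episode below 0.012 m); the robot touches nothing.
It fails at once if the red key is pressed (3 mm or more) (value of joint red_key above 0.003 m).
It fails at once if the glass or the blue key is pressed before the green key is down ((value of joint platen above 0.001 m or value of joint blue_key above 0.003 m) and value of joint green_key below 0.005 m).
It fails at once if a key or the glass is pressed harder than 20 N (contact force between anything else and green_key_base above 20 N or contact force between anything else and blue_key_base above 20 N or contact force between anything else and platen above 20 N).
It fails at once if the reader is lifted, carried, tipped or shifted by more than 10 mm (distance of reader from where it was at the start of the episode above 0.01 m or angle between reader's own z axis and vertical above 0.1 rad).
It fails at once if the jar, magnifier or sample box is lifted or shifted by more than 12 mm (distance of any of jar_mid, magnifier_mid, sample_box_mid from where it was at the start of the episode above 0.012 m).
It also fails if it takes over 50 s, if anything falls off the work surface, if the arm or the gripper's body presses on something with over 40 N, if the wrist force passes 120 N, or if a joint passes its speed limit or range.

## Working session

There is one attempt and no reset: what is moved stays moved. The work goes in short steps, Python scripts to look and compute and a tool call to move; the robot and the scene stay as the last step left them, time stands still between calls to the robot, and variables do not carry over. Pictures are saved under pics/ and viewed, and the job is handed in when it is done.

Besides the shell and the picture viewer there is one more tool, called after "Emit:" as name(argument=value, ...) on one line, values as JSON. move_arm: Moves the arm, as the interface text tells. Its arguments: {"type":"object","properties":{"steps":{"type":"array"},"newtons":{"type":"number"}},"required":["steps"]}

```bash
mkdir -p pics; ls; python3 - <<'E'
from station import *
import cv2
o=get_obs();print({k:(v if not hasattr(v,'round') else v.round(4)) for k,v in o.items()})
for c in ["scene","side","wrist"]:
    im=read_camera(c);cv2.imwrite(f"pics/{c}0.png",im)
    k=calibration(c);print(c,k)
    for n in ["green_key_top","blue_key_top","red_key_top","glass_top","console","reader","jar_mid","magnifier_mid","sample_box_mid"]:
        r=place_of(c,n) if c!="wrist" else []
        print(n,[(x["xy"],round(float(x["conf"]),2)) for x in r[:2]])
print(get_obs()["t"])
E
```

```text
pics
{'t': 0.0, 'q': array([-1.3321,  0.4778,  0.0224,  1.5565, -0.0115,  1.1093, -0.0831]), 'joint_vel': array([-0.0005,  0.0009,  0.0002,  0.0011, -0.001 ,  0.0006, -0.0022]), 'joint_torque': array([ 4.00000e-04, -5.96463e+01,  1.60800e+00, -2.81193e+01,
        1.25000e-02,  9.60000e-03,  0.00000e+00]), 'eef_pos': array([0.2292, 0.6342, 0.2303]), 'tool_rot': array([ 6.000e-04,  8.185e-01,  5.745e-01, -7.000e-04]), 'contact_force': array([ 0.0521,  0.3824, -0.0137]), 'torque': array([-0.0135,  0.0318,  0.0566]), 'gripper_width': 1.0002722018411987}
scene {'camera_matrix': array([[442.22120014,   0.        , 316.07658523],
       [  0.        , 442.22120014, 243.37998492],
       [  0.        ,   0.        ,   1.        ]]), 'rvec': array([ 0.91415867,  2.53203984, -1.00403157]), 'tvec': array([ 0.40914668, -0.2113787 ,  1.11133438])}
green_key_top [([363.9, 311.8], 0.84)]
blue_key_top [([333.8, 282.0], 0.76), ([253.1, 231.1], 0.75)]
red_key_top [([390.3, 337.4], 0.79)]
glass_top [([250.4, 215.1], 0.74)]
console [([356.9, 328.0], 0.91)]
reader [([253.5, 231.5], 0.74)]
jar_mid []
mag
[... 530 characters left out ...]
7, 352.7], 0.56)]
glass_top [([349.3, 199.8], 0.86), ([313.6, 374.1], 0.53)]
console [([262.3, 333.0], 0.72)]
reader [([349.5, 220.2], 0.7), ([312.7, 374.6], 0.26)]
jar_mid [([307.1, 177.8], 0.56)]
magnifier_mid [([315.3, 374.2], 0.97)]
sample_box_mid [([231.5, 293.9], 0.74)]
wrist {'camera_matrix': array([[348.09132925,   0.        , 316.26082764],
       [  0.        , 348.09132925, 240.15355548],
       [  0.        ,   0.        ,   1.        ]]), 'rvec': array([-2.3548435 , -1.65370867, -0.25583013]), 'tvec': array([-0.67485619, -0.04052842,  0.38067234])}
green_key_top []
blue_key_top []
red_key_top []
glass_top []
console []
reader []
jar_mid []
magnifier_mid []
sample_box_mid []
1.05
```

View pics/scene0.png

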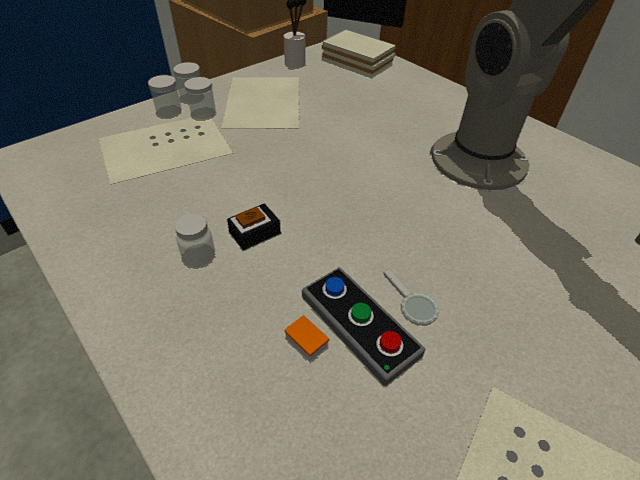

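View pics/side0.png

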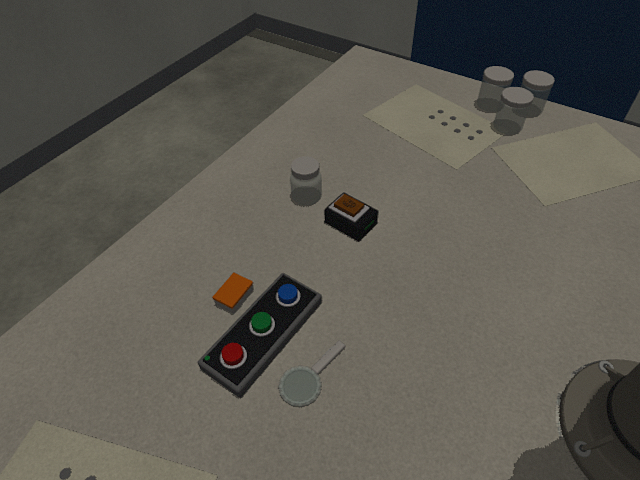

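```bash
cat > h.py <<'E'
import numpy as np,cv2
from station import calibration
def P(c):
    k=calibration(c);R,_=cv2.Rodrigues(np.array(k["rvec"]));return k["camera_matrix"],R,np.array(k["tvec"]).reshape(3)
def ray(c,xy,z):
    K,R,t=P(c);d=R.T@np.linalg.solve(K,[xy[0],xy[1],1.]);C=-R.T@t
    return C+d*(z-C[2])/d[2]
def tri(a,b,ca="scene",cb="side"):
    pts=[]
    M=[];
    for c,xy in ((ca,a),(cb,b)):
        K,R,t=P(c);M.append(K@np.c_[R,t])
    X=cv2.triangulatePoints(M[0],M[1],np.array(a,float).reshape(2,1),np.array(b,float).reshape(2,1))
    return (X[:3]/X[3]).ravel()
def proj(c,p):
    k=calibration(c);return cv2.projectPoints(np.array(p,float).reshape(-1,3),np.array(k["rvec"]),np.array(k["tvec"]),k["camera_matrix"],None)[0].reshape(-1,2)
E
python3 - <<'E'
from h import *
D=dict(green=([363.9,311.8],[260.3,320.0],.045),blue=([333.8,282.0],[283.8,292.6],.045),red=([390.3,337.4],[231.7,352.7],.045),glass=([250.4,215.1],[349.3,199.8],.051),console=([356.9,328],[262.3,333],0),reader=([253.5,231.5],[349.5,220.2],0),mag=([407.4,298.1],[315.3,374.2],.005),box=([304.9,338.1],[231.5,293.9],.013))
for n,(a,b,z) in D.items(): print(n,ray("scene",a,z).round(4),ray("side",b,z).round(4),tri(a,b).round(4))
print("jar",ray("side",[307.1,177.8],.0425))
E
```

```text
green [0.5722 0.1669 0.045 ] [0.5735 0.1616 0.045 ] [0.5724 0.1646 0.0464]
blue [0.569  0.0882 0.045 ] [0.573  0.0969 0.045 ] [0.5721 0.095  0.0488]
red [0.5741 0.2286 0.045 ] [0.5748 0.2326 0.045 ] [0.5748 0.231  0.0456]
glass [ 0.5881 -0.1412  0.051 ] [ 0.5918 -0.1521  0.051 ] [ 0.5885 -0.1437  0.0547]
console [0.58   0.1636 0.    ] [0.5765 0.1607 0.    ] [ 0.5779  0.1606 -0.0036]
reader [ 0.584  -0.1441  0.    ] [ 0.5868 -0.1469  0.    ] [ 0.5851 -0.1431  0.0029]
mag [0.4677 0.1782 0.005 ] [0.4569 0.1775 0.005 ] [ 0.4601  0.1735 -0.006 ]
box [0.6669 0.1283 0.013 ] [0.666  0.1319 0.013 ] [0.6669 0.1299 0.0123]
jar [ 0.70586856 -0.17031422  0.0425    ]
```

The scene shows the keys running blue, green, red towards +y (scene pixels 335,287, 361,314 and 390,343). The glass is at 250,215, with the jar at 195,240, the box at 306,337 and the magnifier at 410,300. I'll move above green with the fingers shut, then check with the wrist camera.

Emit:
move_arm(steps=[{"fingers": 0, "translation": [34, -47, -8], "turn": 0}, {"fingers": 0, "translation": [34, -47, -8], "turn": 0}, {"fingers": 0, "translation": [34, -47, -8], "turn": 0}, {"fingers": 0, "translation": [34, -47, -8], "turn": 0}, {"fingers": 0, "translation": [34, -47, -8], "turn": 0}, {"fingers": 0, "translation": [34, -47, -8], "turn": 0}, {"fingers": 0, "translation": [34, -47, -8], "turn": 0}, {"fingers": 0, "translation": [34, -47, -8], "turn": 0}, {"fingers": 0, "translation": [34, -47, -8], "turn": 0}, {"fingers": 0, "translation": [34, -47, -8], "turn": 0}], newtons=20)

```text
t: 2.3
eef_pos: [0.5706, 0.1634, 0.1514]
tool_rot: [0.0, 0.818, 0.575, 0.0]
contact_force: [1.0, 0.6, -0.5]
gripper_width: -0.004
```

```bash
python3 - <<'E'
from station import *
from h import *
o=get_obs();print(o["eef_pos"],o["contact_force"],o["gripper_width"],o["tool_rot"])
im=read_camera("wrist");cv2.imwrite("pics/w1.png",im)
im2=cv2.imread("pics/scene0.png");im3=cv2.imread("pics/side0.png")
for n,l,u in (("green",50,75),("blue",100,120),("red",-5,5)):
    for c,i in (("scene",im2),("side",im3),("wrist",im)):
        hsv=cv2.cvtColor(i,cv2.COLOR_BGR2HSV);h=hsv[...,0].astype(int);h[h>170]-=180
        m=((h>=l)&(h<=u)&(hsv[...,1]>170)&(hsv[...,2]>60)).astype(np.uint8)
        N,L,S,Ce=cv2.connectedComponentsWithStats(m)
        for j in range(1,N):
            if S[j,4]>60: print(n,c,S[j],Ce[j].round(1),ray(c,Ce[j],.043).round(4))
for n in ["green_key_top","blue_key_top","red_key_top"]:
    for x in place_of("wrist",n)[:2]: print(n,x["xy"],x["conf"],ray("wrist",x["xy"],.045).round(4))
E
```

```text
[0.57055619 0.16341888 0.15135636] [ 0.99219281  0.62661707 -0.45658298] -0.0042490459428591075 [1.37408459e-05 8.18424945e-01 5.74613287e-01 4.24058032e-04]
green scene [352 303  19  16 251] [361.  310.6] [0.5731 0.1612 0.043 ]
green side [252 312  19  17 252] [260.9 320.2] [0.5735 0.1605 0.043 ]
green wrist [ 292  221   40   42 1289] [311.6 241.6] [0.5775 0.1484 0.043 ]
green wrist [433 235  12  10  77] [438.7 239.6] [0.6093 0.2389 0.043 ]
blue scene [326 277  19  19 264] [334.5 285.2] [0.5716 0.0931 0.043 ]
blue side [278 284  19  16 242] [287.1 291.4] [0.5706 0.0908 0.043 ]
blue wrist [ 203  246   46   44 1492] [225.8 267.6] [0.5742 0.0784 0.043 ]
red scene [380 331  22  22 358] [390.3 341.1] [0.5778 0.2325 0.043 ]
red side [221 343  22  19 320] [231.6 351.8] [0.5769 0.2308 0.043 ]
red wrist [ 379  194   48   45 1494] [401.2 215.1] [0.5812 0.2177 0.043 ]
green_key_top [314.9, 240.3] 0.96 [0.5748 0.1543 0.045 ]
blue_key_top [229.0, 266.3] 0.86 [0.5698 0.0891 0.045 ]
red_key_top [406.0, 213.6] 0.82 [0.5753 0.2314 0.045 ]
red_key_top [314.3, 238.8] 0.62 [0.5704 0.1616 0.045 ]
```

View pics/w1.png

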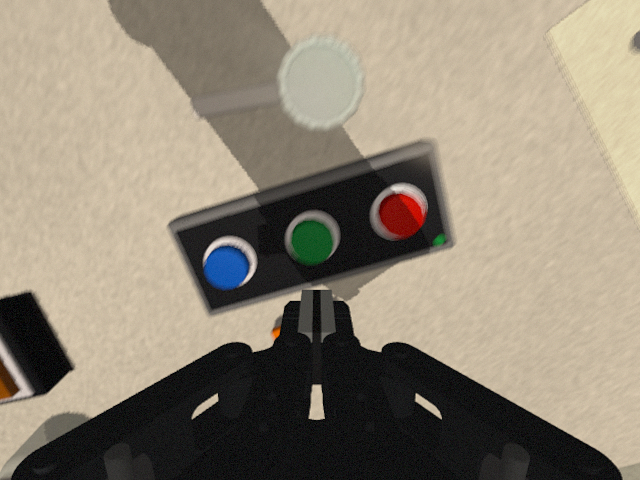

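The wrist view shows blue at 226,268, green at 312,242 and red at 401,215, with the shut fingers at about 317,300. The arm was still settling, so the wrist estimates spread. Scene and side colour fits agree on green at (0.573, 0.161). Next I'll lower partway and check.

Emit:
move_arm(steps=[{"fingers": 0, "translation": [2, -2, -30], "turn": 0}, {"fingers": 0, "translation": [0, 0, -30], "turn": 0}, {"fingers": 0, "translation": [0, 0, -20], "turn": 0}, {"fingers": 0, "translation": [0, 0, 0], "turn": 0}, {"fingers": 0, "translation": [0, 0, 0], "turn": 0}])

```text
t: 3.12
eef_pos: [0.5716, 0.1642, 0.0723]
tool_rot: [-0.0, 0.818, 0.575, 0.001]
contact_force: [0.8, 0.5, 0.7]
gripper_width: -0.003
```

```bash
python3 - <<'E'
from station import *
from h import *
o=get_obs();print(o["eef_pos"],o["contact_force"])
for c in ("scene","side","wrist"):
    im=read_camera(c);cv2.imwrite(f"pics/{c}2.png",im)
    if c!="wrist":
        x,y=proj(c,[.573,.161,.06])[0];x,y=int(x),int(y)
        cv2.imwrite(f"pics/{c}2c.png",cv2.resize(im[y-90:y+60,x-100:x+100],None,fx=4,fy=4))
print(proj("wrist",[[.573,.161,.045],list(o["eef_pos"])]))
im=cv2.imread("pics/wrist2.png")
for n,l,u in (("green",50,75),("blue",100,120),("red",-5,5)):
        hsv=cv2.cvtColor(im,cv2.COLOR_BGR2HSV);h=hsv[...,0].astype(int);h[h>170]-=180
        m=((h>=l)&(h<=u)&(hsv[...,1]>170)&(hsv[...,2]>60)).astype(np.uint8)
        N,L,S,Ce=cv2.connectedComponentsWithStats(m)
        for j in range(1,N):
            if S[j,4]>60: print(n,S[j],Ce[j].round(1),ray("wrist",Ce[j],.044).round(4))
E
```

```text
[0.57163323 0.16419974 0.07227795] [0.81824884 0.47495514 0.71196065]
[[312.34657773 283.8569788 ]
 [317.26756372 304.3761155 ]]
green [ 281  247   61   54 2347] [310.2 272.9] [0.5671 0.162  0.044 ]
green [480 270  15  13 149] [487. 276.] [0.6008 0.2503 0.044 ]
blue [ 161  282   65   62 3089] [193.4 312.3] [0.5673 0.093  0.044 ]
red [ 402  210   71   67 3494] [437.  242.8] [0.5735 0.2296 0.044 ]
```

View pics/wrist2.png

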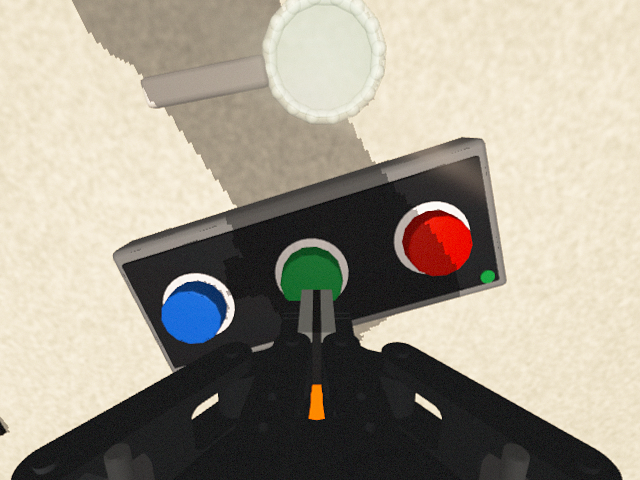

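View pics/side2c.png

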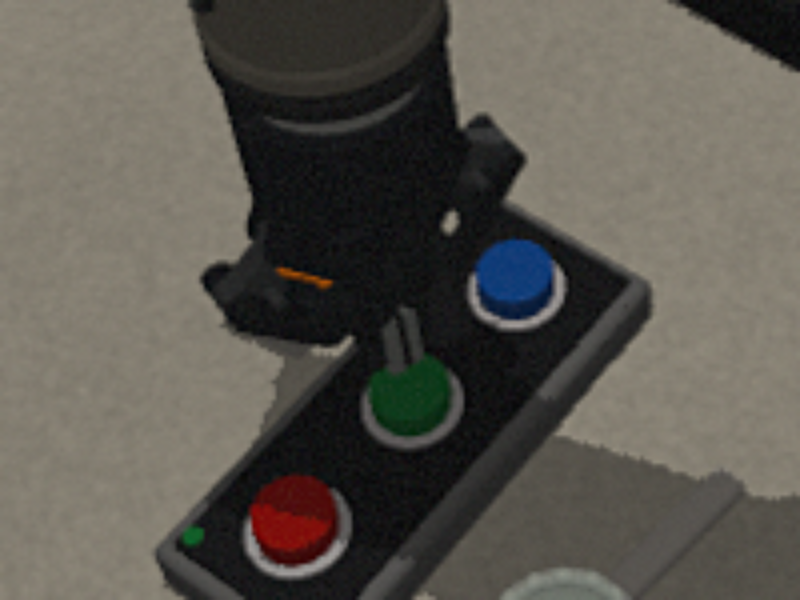

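The fingertip is over the green key: tip at 317,304 in the wrist view, and both views agree within about 3 mm. I'll press in small steps and watch the force.

Emit:
move_arm(steps=[{"fingers": 0, "translation": [0, -2, -12], "turn": 0}, {"fingers": 0, "translation": [0, 0, -10], "turn": 0}, {"fingers": 0, "translation": [0, 0, -3], "turn": 0}, {"fingers": 0, "translation": [0, 0, -2], "turn": 0}, {"fingers": 0, "translation": [0, 0, -2], "turn": 0}])

```text
t: 3.9
eef_pos: [0.5713, 0.1607, 0.0424]
tool_rot: [-0.0, 0.819, 0.574, -0.0]
contact_force: [-2.1, -1.1, 3.6]
gripper_width: -0.004
```

Emit:
move_arm(steps=[{"fingers": 0, "translation": [0, 0, -2], "turn": 0}, {"fingers": 0, "translation": [0, 0, -1.5], "turn": 0}, {"fingers": 0, "translation": [0, 0, 0], "turn": 0}])

```text
t: 4.28
eef_pos: [0.5717, 0.161, 0.0387]
tool_rot: [0.0, 0.819, 0.575, 0.0]
contact_force: [0.3, 0.2, 1.1]
gripper_width: 0.002
```

Emit:
move_arm(steps=[{"fingers": 0, "translation": [0, 0, -1], "turn": 0}, {"fingers": 0, "translation": [0, 0, -1], "turn": 0}, {"fingers": 0, "translation": [0, 0, 0], "turn": 0}])

```text
t: 4.65
eef_pos: [0.5718, 0.1611, 0.0369]
tool_rot: [0.0, 0.818, 0.575, 0.0]
contact_force: [-0.0, 0.1, 1.5]
gripper_width: 0.003
```

Emit:
move_arm(steps=[{"fingers": 0, "translation": [0, 0, 10], "turn": 0}, {"fingers": 0, "translation": [0, 0, 40], "turn": 0}, {"fingers": 0, "translation": [0, 0, 40], "turn": 0}, {"fingers": 0, "translation": [3, -50, 0], "turn": 0}, {"fingers": 0, "translation": [3, -50, 0], "turn": 0}, {"fingers": 0, "translation": [3, -50, 0], "turn": 0}, {"fingers": 0, "translation": [3, -50, 0], "turn": 0}, {"fingers": 0, "translation": [3, -50, 0], "turn": 0}, {"fingers": 0, "translation": [2, -58, 0], "turn": 0}, {"fingers": 0, "translation": [0, 0, 0], "turn": 0}])

```text
t: 5.9
eef_pos: [0.5874, -0.1542, 0.1276]
tool_rot: [0.002, 0.821, 0.571, -0.001]
contact_force: [-0.1, 0.2, 0.7]
gripper_width: -0.004
```

Emit:
move_arm(steps=[{"fingers": 0, "translation": [0, 0, -20], "turn": 0}, {"fingers": 0, "translation": [0, 0, -10], "turn": 0}, {"fingers": 0, "translation": [0, 0, 0], "turn": 0}, {"fingers": 0, "translation": [0, 0, 0], "turn": 0}])

```text
t: 6.4
eef_pos: [0.5888, -0.1468, 0.0973]
tool_rot: [0.0, 0.818, 0.575, 0.0]
contact_force: [-0.6, 0.3, 0.1]
gripper_width: -0.0
```

```bash
python3 - <<'E'
from station import *
from h import *
o=get_obs();print(o["eef_pos"],o["contact_force"])
S=[]
for c in ("scene","side","wrist"):
    im=read_camera(c);cv2.imwrite(f"pics/{c}3.png",im)
    for n in ("glass_top","reader"):
        for x in place_of(c,n)[:1]: print(c,n,x["xy"],x["conf"],ray(c,x["xy"],.051 if n=="glass_top" else 0).round(4))
    hsv=cv2.cvtColor(im,cv2.COLOR_BGR2HSV)
    if c!="wrist":
        for p in ([.573,.161,.05],[.589,-.147,.05]):
            x,y=proj(c,p)[0];x,y=int(x),int(y)
            S.append(cv2.resize(im[y-50:y+50,x-66:x+67],(400,300),interpolation=cv2.INTER_CUBIC))
cv2.imwrite("pics/m3.png",np.vstack([np.hstack(S[:2]),np.hstack(S[2:])]))
print(proj("wrist",o["eef_pos"]))
for c in ("scene0","side0","wrist3"):
    im=cv2.imread(f"pics/{c}.png");hsv=cv2.cvtColor(im,cv2.COLOR_BGR2HSV)
    m=((hsv[...,0]>=5)&(hsv[...,0]<=14)&(hsv[...,1]>150)&(hsv[...,2]>60)&(hsv[...,2]<(190 if c[0]!='w' else 256))).astype(np.uint8)
    N,L,St,Ce=cv2.connectedComponentsWithStats(m)
    for j in range(1,N):
        if St[j,4]>100: print(c,St[j],Ce[j].round(1),ray(c[:-1],Ce[j],.05).round(4))
E
```

```text
[ 0.58880426 -0.14684576  0.09733577] [-0.57201357  0.3297023   0.06352595]
scene glass_top [250.6, 216.9] 0.61 [ 0.5907 -0.1366  0.051 ]
scene reader [255.2, 230.8] 0.72 [ 0.58   -0.1436  0.    ]
side glass_top [348.9, 202.6] 0.67 [ 0.5884 -0.1448  0.051 ]
side reader [349.3, 223.2] 0.64 [ 0.5828 -0.1393 -0.    ]
wrist glass_top [320.2, 264.5] 0.66 [ 0.5874 -0.1443  0.051 ]
wrist reader [318.4, 233.4] 0.7 [ 0.5835 -0.1438  0.    ]
[[317.02501247 306.64612562]]
scene0 [236 207  26  19 131] [249.  215.4] [ 0.5903 -0.1431  0.05  ]
scene0 [285 316  44  40 770] [306.4 334.6] [0.6753 0.1426 0.05  ]
side0 [213 273  40  36 746] [232.2 290. ] [0.6482 0.142  0.05  ]
wrist3 [ 281  215   75   86 2058] [319.8 254.5] [ 0.5818 -0.1425  0.05  ]
```

View pics/m3.png

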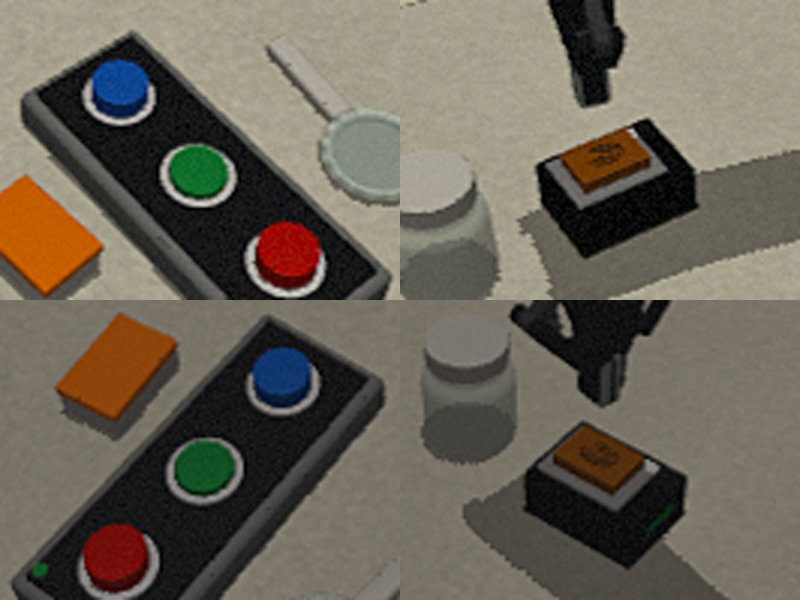

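View pics/wrist3.png

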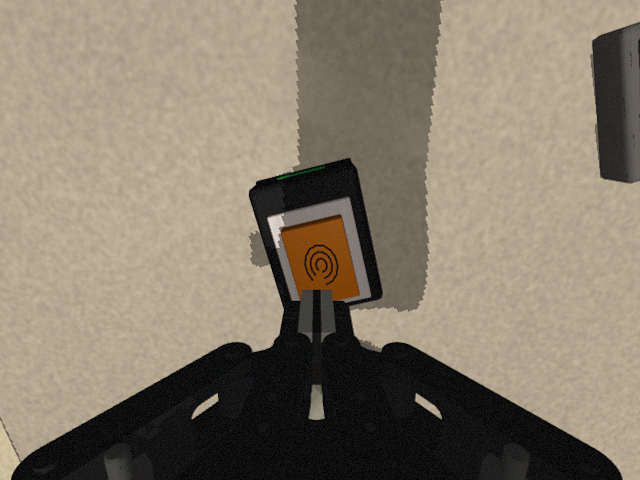

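The green key is clearly down (nearly flush), with blue and red up. The whorl in the wrist view is at 320,264, which gives glass (0.587, -0.144). I'll lower onto it.

Emit:
move_arm(steps=[{"fingers": 0, "translation": [-1, 2, -20], "turn": 0}, {"fingers": 0, "translation": [0, 0, -15], "turn": 0}, {"fingers": 0, "translation": [0, 0, -6], "turn": 0}, {"fingers": 0, "translation": [0, 0, -3], "turn": 0}, {"fingers": 0, "translation": [0, 0, -2], "turn": 0}, {"fingers": 0, "translation": [0, 0, -1], "turn": 0}, {"fingers": 0, "translation": [0, 0, 0], "turn": 0}])

```text
t: 7.72
eef_pos: [0.5877, -0.1453, 0.0502]
tool_rot: [0.0, 0.819, 0.574, 0.0]
contact_force: [-0.5, -0.4, 1.1]
gripper_width: 0.004
```

Emit:
move_arm(steps=[{"fingers": 0, "translation": [0, 0, -1], "turn": 0}, {"fingers": 0, "translation": [0, 0, -1], "turn": 0}, {"fingers": 0, "translation": [0, 0, -1], "turn": 0}, {"fingers": 0, "translation": [0, 0, 0], "turn": 0}, {"fingers": 0, "translation": [0, 0, 0], "turn": 0}, {"fingers": 0, "translation": [0, 0, 0], "turn": 0}, {"fingers": 0, "translation": [0, 0, 0], "turn": 0}])

```text
t: 8.6
eef_pos: [0.5877, -0.1453, 0.0469]
tool_rot: [0.0, 0.819, 0.574, 0.0]
contact_force: [0.2, -0.9, 2.8]
gripper_width: 0.004
```

```bash
python3 - <<'E'
from station import *
from h import *
S=[];F=[]
for c in ("scene","side"):
    o=get_obs();F.append(o["contact_force"][2]);im=read_camera(c)
    x,y=proj(c,[.589,-.147,.05])[0];x,y=int(x),int(y)
    S.append(cv2.resize(im[y-50:y+50,x-66:x+67],(400,300),interpolation=cv2.INTER_CUBIC))
cv2.imwrite("pics/m4.png",np.hstack(S));print(o["eef_pos"],F)
E
```

```text
[ 0.58771305 -0.14531309  0.04695951] [np.float64(2.7966427029883114), np.float64(2.6715155765042646)]
```

View pics/m4.png

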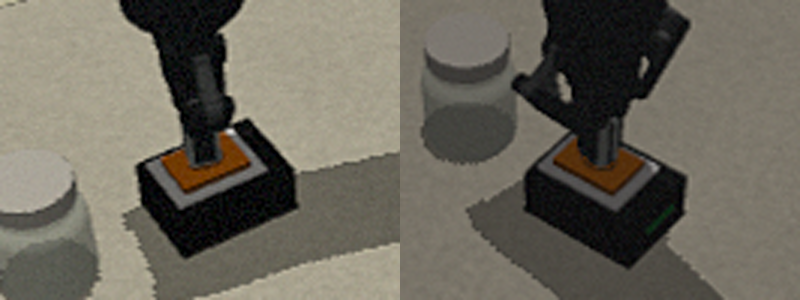

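The picture shows the fingertip mid-glass with the glass sunk. At 2.7 N that is about 3 mm of sink. I'll hold a moment longer, then lift straight up and go to blue.

Emit:
move_arm(steps=[{"fingers": 0, "translation": [0, 0, 0], "turn": 0}, {"fingers": 0, "translation": [0, 0, 0], "turn": 0}, {"fingers": 0, "translation": [0, 0, 0], "turn": 0}, {"fingers": 0, "translation": [0, 0, 8], "turn": 0}, {"fingers": 0, "translation": [0, 0, 40], "turn": 0}, {"fingers": 0, "translation": [0, 0, 20], "turn": 0}, {"fingers": 0, "translation": [-4, 58, 0], "turn": 0}, {"fingers": 0, "translation": [-5, 60, 0], "turn": 0}, {"fingers": 0, "translation": [-4, 60, 0], "turn": 0}, {"fingers": 0, "translation": [-4, 60, 0], "turn": 0}])

```text
t: 9.95
eef_pos: [0.5689, 0.0949, 0.1146]
tool_rot: [-0.001, 0.818, 0.575, -0.001]
contact_force: [0.9, -1.0, 0.2]
gripper_width: 0.002
```

Emit:
move_arm(steps=[{"fingers": 0, "translation": [0, 0, -20], "turn": 0}, {"fingers": 0, "translation": [0, 0, -20], "turn": 0}, {"fingers": 0, "translation": [0, 0, 0], "turn": 0}, {"fingers": 0, "translation": [0, 0, 0], "turn": 0}])

```text
t: 10.45
eef_pos: [0.5703, 0.0927, 0.0753]
tool_rot: [-0.0, 0.819, 0.574, -0.0]
contact_force: [-1.0, 0.1, -0.3]
gripper_width: -0.001
```

```bash
python3 - <<'E'
from station import *
from h import *
S=[]
for c in ("scene","side","wrist"):
    o=get_obs();im=read_camera(c)
    if c!="wrist":
        for p in ([.573,.12,.05],[.589,-.147,.05]):
            x,y=proj(c,p)[0];x,y=int(x),int(y)
            S.append(cv2.resize(im[y-50:y+50,x-66:x+67],(400,300),interpolation=cv2.INTER_CUBIC))
    else:
        for n in ("blue_key_top",):
            for x in place_of(c,n)[:2]: print(n,x["xy"],x["conf"],ray(c,x["xy"],.045).round(4))
        cv2.imwrite("pics/wrist5.png",im)
cv2.imwrite("pics/m5.png",np.vstack([np.hstack(S[:2]),np.hstack(S[2:])]));print(o["eef_pos"],o["contact_force"])
E
```

```text
blue_key_top [312.1, 279.3] 0.78 [0.5705 0.0906 0.045 ]
[0.57082634 0.09272083 0.07566803] [ 0.03941931 -0.24428788  0.09013436]
```

View pics/m5.png

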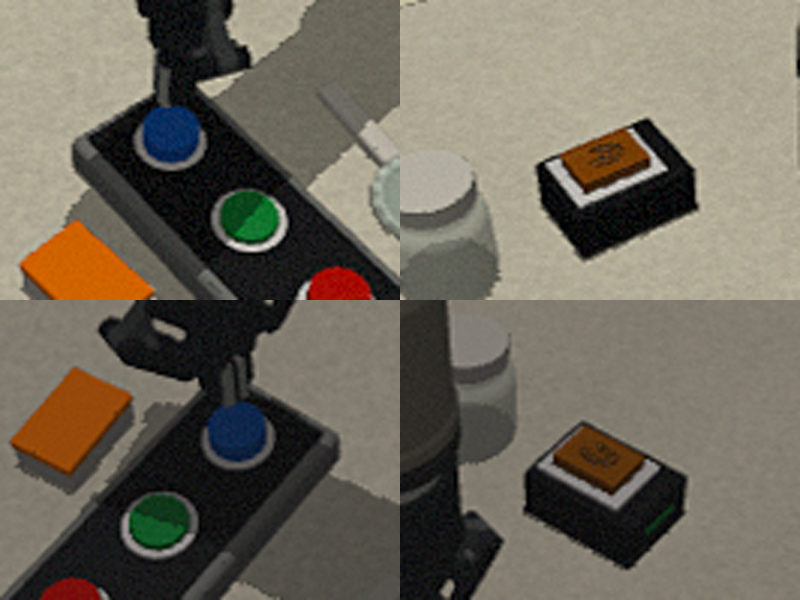

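View pics/wrist5.png

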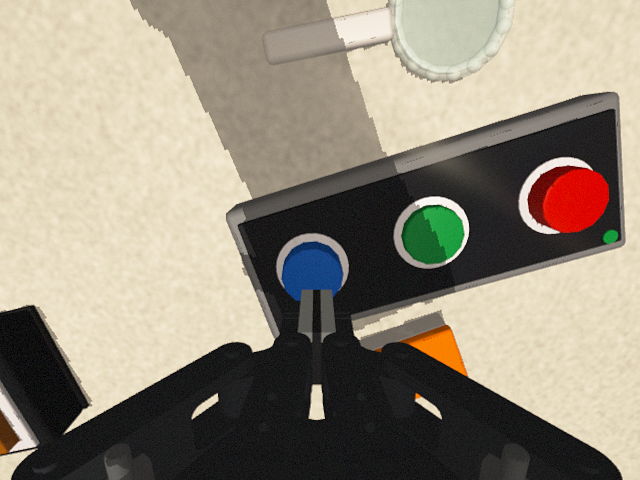

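The glass has risen again, the reader hasn't moved, and green is still down. The tip is above blue (wrist view 312,279; tip about 2 mm off centre).

Emit:
move_arm(steps=[{"fingers": 0, "translation": [0, -2, -14], "turn": 0}, {"fingers": 0, "translation": [0, 0, -11], "turn": 0}, {"fingers": 0, "translation": [0, 0, -3], "turn": 0}, {"fingers": 0, "translation": [0, 0, -2], "turn": 0}, {"fingers": 0, "translation": [0, 0, -2], "turn": 0}, {"fingers": 0, "translation": [0, 0, -2], "turn": 0}, {"fingers": 0, "translation": [0, 0, -2], "turn": 0}, {"fingers": 0, "translation": [0, 0, 0], "turn": 0}])

```text
t: 11.65
eef_pos: [0.5707, 0.0909, 0.0387]
tool_rot: [0.0, 0.819, 0.574, 0.0]
contact_force: [-0.7, 0.2, 0.1]
gripper_width: -0.001
```

Emit:
move_arm(steps=[{"fingers": 0, "translation": [0, 0, -1], "turn": 0}, {"fingers": 0, "translation": [0, 0, -1], "turn": 0}, {"fingers": 0, "translation": [0, 0, 0], "turn": 0}, {"fingers": 0, "translation": [0, 0, 10], "turn": 0}, {"fingers": 0, "translation": [0, 0, 40], "turn": 0}, {"fingers": 0, "translation": [0, 0, 50], "turn": 0}, {"fingers": 0, "translation": [0, -50, 40], "turn": 0}, {"fingers": 0, "translation": [0, -50, 20], "turn": 0}, {"fingers": 0, "translation": [0, 0, 0], "turn": 0}, {"fingers": 0, "translation": [0, 0, 0], "turn": 0}])

```text
t: 12.9
eef_pos: [0.5702, -0.0075, 0.196]
tool_rot: [-0.0, 0.819, 0.574, 0.0]
contact_force: [-0.2, 0.0, -1.0]
gripper_width: -0.0
```

```bash
python3 - <<'E'
from station import *
from h import *
S=[]
for c in ("scene","side"):
    o=get_obs();im=read_camera(c);cv2.imwrite(f"pics/{c}6.png",im)
    for p in ([.573,.16,.05],[.589,-.147,.05]):
        x,y=proj(c,p)[0];x,y=int(x),int(y)
        S.append(cv2.resize(im[y-50:y+50,x-66:x+67],(400,300),interpolation=cv2.INTER_CUBIC))
cv2.imwrite("pics/m6.png",np.vstack([np.hstack(S[:2]),np.hstack(S[2:])]));print(o["eef_pos"],o["contact_force"],o["t"])
E
```

```text
[ 0.57002558 -0.00667286  0.19553876] [0.37312731 0.47023127 0.25442172] 12.95
```

View pics/m6.png

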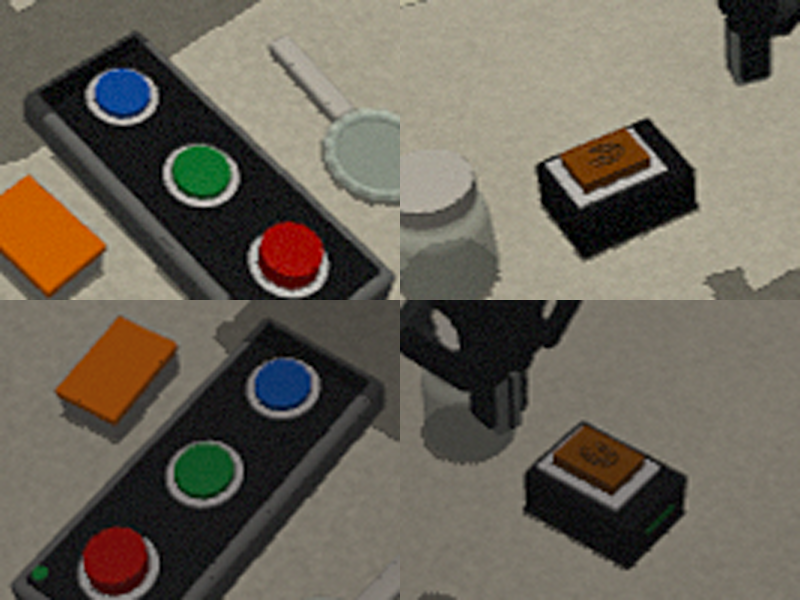

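Green and blue are down by the same amount, red is up, the glass is raised, and nothing has shifted. The arm is clear, so I'm handing in.

```bash
python3 -c "
from station import *
print(hand_in())"
```

```text
the job is handed in; nothing more can be done
None
```

I pressed the green key, rested a shut fingertip on the glass for over a second, then pressed the blue key. I lifted the arm clear and handed in at about 13 s; no verdict is reported.

- **Presses:** the tip went down to a measured height of 36.9 mm on green, about 8 mm of travel. On blue the last reading was 38.7 mm, followed by 2 mm more of commanded travel, so also about 8 mm. On the glass it reached 46.9 mm, about 4 mm of sink by position and about 3 mm judging by the 2.7 N force. The largest force I read was about 4 N, though I only read it at the end of each move.
- **Last pictures (scene and side views):** green and blue sit equally low and red is up. The glass is raised, and the reader and box look unmoved. The jar and magnifier looked in place too, but in the side view the gripper hid part of the jar and only a sliver of the magnifier showed. I judged all this by eye and did not measure positions again.
- **Disagreements:** the first wrist-camera key positions, taken while the arm was still settling, were up to about 15 mm off in y from the other two cameras. I used the scene and side views, and they agreed with the wrist camera to a few mm once the arm was still.

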